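# Clamp the batten: press the raised hold-down home and lock it

## Task

The batten lies on the clamping board under two push-and-turn hold-downs; one is already down and locked, the other still stands raised. Press the raised one straight down, without turning it, until its pad rests firmly on the batten, then turn its handle clockwise (seen from above) to its stop to lock it, and let go. Leave the locked hold-down and the batten where they are.

Things in the scene. Friction and masses are not known exactly. Their poses are not given: they have to be found in the camera images.
- raised_grip (a point): centre of the raised hold-down's black bar handle, on its vertical plunger axis, some 164 to 170 mm above the bench (the locked one: 145). Bar 14 mm thick (point x), 72 mm long (point y), 24 mm high: grip across the thickness. Below it a 20 mm round neck, then a fixed grey bracket whose top is 107 mm above the bench. The point moves and turns with the handle.
- raised_press (a joint): travel of the raised hold-down's plunger, m: 0 fully up, grows downward. The rubber pad meets the batten at 0.025 (hard stop just beyond, at 0.028). It slides stiffly, about 8 N plus 20 N per m/s, has no spring and stays where it is left.
- raised_turn (a joint): turn of the raised hold-down's handle about its vertical axis, rad: 0 = bar parallel to the batten (unlocked), grows clockwise seen from above to a stop at 1.4 (bar about across the batten, locked). Friction about 0.06 N m, no spring; it stays where it is left.
- locked_end (a point): a point near one end of the same kind of bar handle on the hold-down that is already down and locked, 34 mm from its plunger axis along the bar. The two plunger axes stand 170 mm apart along the batten; either may be the raised one. Leave it alone.
- work_mid (a point): centre of the dark wooden batten, 32 x 260 x 26 mm, long along its y; it lies loose on the 15 mm thick board (110 x 340 mm, fixed to the bench) between two low rails, its top 41 mm above the bench.

How it is judged:
On the way, in this order (a step that is already met when the one before it is completed fails the run):
1. the raised hold-down is pressed down onto the batten with its handle not yet turned to lock (value of joint raised_press above 0.023 m and value of joint raised_turn below 0.6 rad), for 0.2 s.
2. its handle is turned clockwise to the locked position while the pad stays down (value of joint raised_press above 0.023 m and value of joint raised_turn above 1.1 rad), for 0.2 s.
At the end, for the whole second after the job is handed in: The raised hold-down's pad is down on the batten (within 2 mm), its handle is turned at least 1.1 rad clockwise of the unlocked direction, the batten is within 20 mm of where it lay and the other hold-down's handle end within 12 mm of where it was (all of step 2 and distance of work_mid from where it was at the start of the episode below 0.02 m and distance of locked_end from where it was at the start of the episode below 0.012 m); the robot touches nothing.
It fails at once if the hold-down that is already locked is lifted or turned (handle end moved 12 mm) (distance of locked_end from where it was at the start of the episode above 0.012 m).
It also fails if it takes over 35 s, if anything falls off the work surface, if the arm or the gripper's body presses on something with over 40 N, if the wrist force passes 120 N, or if a joint passes its speed limit or range.

## Robot

A 6-joint arm with a two-finger parallel gripper is mounted at the origin on a cart in front of the work surface, level with it; the furniture and walls round the work are solid. World frame = base frame: x ahead of the robot, y to its left, z up, the work surface at z = 0. Lengths are in m, angles in rad, forces in N, time in s.
With the tool pointing down it reaches from about 0.2 to 0.875 m from the base axis. Payload 3.4 kg.
Tool frame: the origin (TCP) lies between the finger pads; the fingertips stand 25 mm ahead of it and the grasp point (between the pads) lies 6 mm ahead of it (r.nose_length is the z of the fingertips in the tool frame, in m); z points along the fingers, x is the direction in which the jaws open and shut, and the axes are right-handed (so a half turn about z gives the same grasp; the last joint's range is limited). The gripper opens to 94 mm and grips with 3 to 60 N. Pads are 16 mm wide; open, the fingers measure 119 mm over their backs; the gripper's body (75 mm by 177 mm) begins 78 mm behind the grasp point.
Start: joints at [-1.315, 0.276, 1.505, -0, 1.361, -0.121], TCP at [0.212, -0.535, 0.23] pointing down, gripper open.
Joint ranges: [-2.89, 2.89], [-0.75, 2.08], [0.22, 2.7], [-1.18, 4.32], [0.11, 2.71], [-2.7, 2.7]. Speed limits (rad/s): [2.57, 2.57, 3.14, 3.14, 3.14, 3.14].

## Interface

Orientations are given as a unit quaternion [w, x, y, z].
In Python, from plant import r, gripper_to, inverse_kinematics, vision, models, telemetry gives the robot as it stands. Calls block until the motion is done:
- r.move_to(position, orientation): joint-space move of the TCP to a pose.
- r.move_l(position, rot=None, vel=0.15, guard=None): straight line of the TCP; rot=None keeps the orientation; vel is the mean speed in m/s. With guard (N) it stops when the force on the tool has changed by that much, and returns True; else False.
- r.movej(angles): joint-space move.
- gripper_to(opening, f_grip=None): finger opening in m; f_grip is the grip in N (None keeps the last); returns when the fingers have stopped.
- r.hold(seconds).
- inverse_kinematics(position, orientation): joint angles nearest the present ones, or None.
- vision.snapshot(name): name is "side" or "top" or "wrist"; returns the picture (480x640x3 uint8, red, green, blue); there is no depth.
- vision.get_calibration(name): a dict with "fx", "fy", "cx", "cy" (pixels), "D" ([k1, k2, p1, p2, k3] as OpenCV has them; the pictures are not rectified), "position" and "orientation" of the camera in the world. Camera axes: x right, y down, z forward; pixel columns grow to the right and rows downward; lengths in m; the calibration is good to about 2 mm. A picture is of the moment at which its call begins: read the wrist's pose just before it. get_calibration takes no time and is no camera call; for the wrist camera it gives the pose at the moment of the call.
A pose or a line that the arm cannot do raises r.PlanningError and nothing moves.
- r.sign_off(): hands the job in, once; it reports no verdict.
Trained networks look in the newest picture that a camera, given by its name, has taken for a name from the list of things; names that differ only in an ending like _2 or _b are one class to them, and where a whole thing is asked for, a point or a joint stands for the part that bears it (a point fixed in the world has none). Each returns a list of dicts, best first, with "score" (0 to 1); they miss things now and then, are a little off and sometimes report something else, mostly with a low value. They report only what shows in the picture. A call takes as long as a camera call.
- models.boxes_of(thing, camera): "at" ([x, y, z] in m, in world coordinates, good to about 4 mm: the middle of the surface that is visible of it).
- models.regions_of(thing, camera): "pixels" (480x640 bool, what is visible of it).
- models.mark_of(thing, camera): "at" ([x, y, z] in m, in world coordinates, good to about 4 mm: a listed point, or the origin of a listed thing).
Readings, each from a call of its own:
- telemetry.current_t(): time.
- telemetry.current_joints(): joint angles.
- telemetry.current_dq(): joint speeds.
- telemetry.current_joint_efforts(): joint torques, N m.
- telemetry.current_ee_pos(): TCP position.
- telemetry.current_tool_rot(): TCP orientation.
- telemetry.current_wrist_force(): force on the tool from outside, world axes, zero at the start.
- telemetry.current_torque(): the same for the moment, N m.
- telemetry.current_opening(): finger opening in m.
Only numpy, scipy, OpenCV 4.12 (cv2) and the standard library are available. Lean on these libraries where they do the work, as an engineer would, in place of code of your own. Each camera call takes 0.05 s, during which the arm holds its last target. There are 200 camera calls.

## Working session

There is one attempt and no reset: what is moved stays moved. The work goes in short steps, each a Python script; the robot and the scene stay as the last script left them, time stands still between calls to the robot, and variables do not carry over. Pictures are saved under pics/ and viewed, about 8 in all and at most 12, crops included, and the job is handed in when it is done.

```bash
mkdir -p pics
python3 - <<'E'
from plant import r, vision, models, telemetry
import cv2, numpy as np
ims=[]
for c in ["top","side"]:
    im=vision.snapshot(c); cv2.imwrite(f"pics/{c}0.png",im[:,:,::-1])
    for t in ["raised_grip","locked_end","work_mid"]:
        print(c,t,[(np.round(d["at"],4).tolist(),round(d["score"],2)) for d in models.mark_of(t,c)[:3]])
    for t in ["raised_grip","locked_end","work_mid"]:
        print(c,t,"box",[(np.round(d["at"],4).tolist(),round(d["score"],2)) for d in models.boxes_of(t,c)[:3]])
        g=models.regions_of(t,c)
        for d in g[:2]:
            p=d["pixels"]; ys,xs=np.nonzero(p); print("  reg",d["score"],len(xs),xs.mean(),ys.mean(),cv2.minAreaRect(np.c_[xs,ys].astype(np.float32)))
    k=vision.get_calibration(c); print({a:np.round(b,4).tolist() for a,b in k.items()})
print(telemetry.current_t(),telemetry.current_tool_rot())
E
```

```text
top raised_grip [([0.554, -0.2211, 0.169], 0.78)]
top locked_end [([0.6199, -0.0481, 0.148], 0.58)]
top work_mid [([0.5679, -0.1258, 0.0294], 0.83)]
top raised_grip box [([0.5503, -0.2191, 0.1778], 0.91)]
  reg 0.93 415 426.46506024096385 247.04578313253012 ((426.2941589355469, 247.8235321044922), (40.74597930908203, 12.611851692199707), 14.03624439239502)
top locked_end box [([0.584, -0.0498, 0.158], 0.7)]
  reg 0.76 344 335.7906976744186 231.58139534883722 ((335.5, 232.0), (38.0, 11.0), 90.0)
top work_mid box [([0.5706, -0.1288, 0.0423], 0.87)]
  reg 0.63 1519 368.49177090190915 246.59842001316656 ((369.9355163574219, 246.0829620361328), (121.90190124511719, 16.8015193939209), 10.213972091674805)
{'fx': 450.4272, 'fy': 450.4272, 'cx': 322.1976, 'cy': 230.6, 'D': [-0.0985, 0.0, 0.0, 0.0, 0.0], 'position': [0.4692, -0.0313, 0.9901], 'orientation': [0.0537, -0.6969, 0.7135, -0.0495]}
side raised_grip []
side locked_end [([0.6229, -0.0562, 0.1476], 0.89)]
side work_mid [([0.5735, -0.1315, 0.0268], 0.98)]
side raised_grip box [([0.5512, -0.2118, 0.1752], 0.72)]
  reg 0.59 261 338.56704980842915 177.44444444444446 ((338.56036376953125, 176.52587890625), (12.736725807189941, 26.261289596557617), 23.198589324951172)
side locked_end box [([0.5902, -0.049, 0.1531], 0.91)]
  reg 0.78 547 311.7404021937843 230.97623400365632 ((312.0, 233.0), (22.0, 36.0), 90.0)
side work_mid box []
  reg 0.92 1076 321.2100371747212 256.43587360594796 ((320.50006103515625, 254.5000457763672), (17.441329956054688, 88.10107421875), 26.56505012512207)
{'fx': 452.4721, 'fy': 452.4721, 'cx': 313.4055, 'cy': 242.4536, 'D': [-0.1026, 0.0, 0.0, 0.0, 0.0], 'position': [0.5024, 0.6248, 0.6858], 'orientation': [0.0197, -0.0686, 0.9034, -0.4229]}
1.0 [ 3.85994495e-05  8.27034304e-01 -5.62151452e-01  5.99499827e-05]
```

View pics/top0.png

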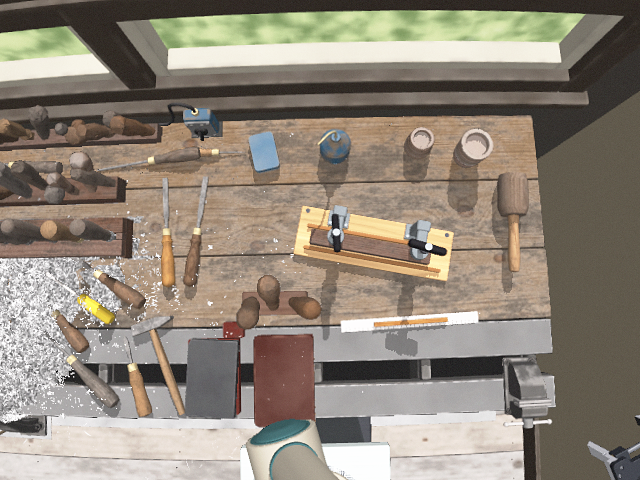

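View pics/side0.png

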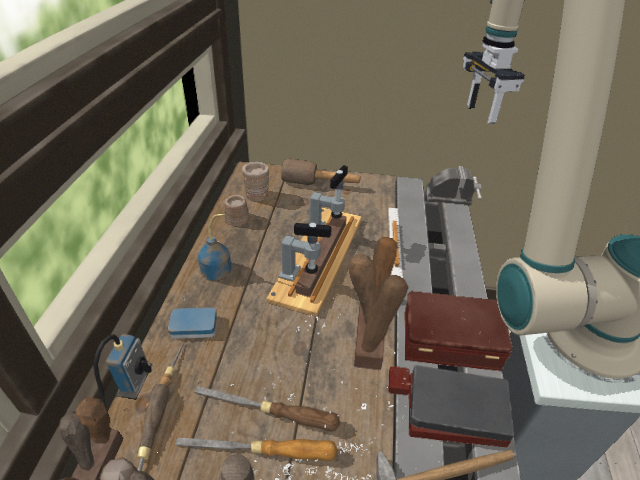

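The top view shows the raised handle at about (427,247), roughly parallel to the batten, and the locked one at (336,232), lying across it. The side view agrees: the far handle (339,177) is the raised one. Next I'll hover above it and measure with the wrist camera.

```bash
cat > h.py <<'E'
import numpy as np, cv2
from scipy.spatial.transform import Rotation as R
from plant import r, gripper_to, inverse_kinematics, vision, models, telemetry
def quat(psi):
    c,s=np.cos(psi),np.sin(psi)
    q=R.from_matrix(np.array([[c,s,0],[s,-c,0],[0,0,-1]])).as_quat(); return q[[3,0,1,2]]
def plane(px,k,z):
    K=np.array([[k["fx"],0,k["cx"]],[0,k["fy"],k["cy"]],[0,0,1]])
    u=cv2.undistortPoints(np.asarray(px,np.float64).reshape(-1,1,2),K,np.array(k["D"]))[:,0]
    w,x,y,zz=k["orientation"]; d=R.from_quat([x,y,zz,w]).apply(np.c_[u,np.ones(len(u))])
    p=np.array(k["position"]); return p+d*((z-p[2])/d[:,2])[:,None]
def bar(reg,k,z):
    ys,xs=np.nonzero(reg); P=plane(np.c_[xs,ys],k,z)[:,:2]
    (c,wh,a)=cv2.minAreaRect((P*1000).astype(np.float32))
    w,v=np.linalg.eigh(np.cov(P.T)); d=v[:,1]; 
    return P.mean(0),np.array(c)/1000,wh,np.degrees(np.arctan2(d[1],d[0]))%180
E
python3 - <<'E'
from h import *
def look(c,show=()):
    k=vision.get_calibration(c); im=vision.snapshot(c)
    for t,z in (("raised_grip",.179),("work_mid",.041),("locked_end",.157)):
        for d in models.regions_of(t,c)[:1]: print(c,t,d["score"],*bar(d["pixels"],k,z))
    return im
look("top")
p=[0.553,-0.220,0.36]
for psi in np.radians([-10,170]): print(psi,inverse_kinematics(p,quat(psi)))
psi=min([np.radians(-10),np.radians(170)],key=lambda a:abs(inverse_kinematics(p,quat(a))[5]))
r.move_to(p,quat(psi))
im=look("wrist"); cv2.imwrite("pics/w1.png",im[:,:,::-1])
print(models.mark_of("raised_grip","wrist"),models.mark_of("work_mid","wrist"))
print(telemetry.current_t(),telemetry.current_joints(),psi)
E
```

```text
top raised_grip 0.58 [ 0.55307142 -0.21750012] [ 0.55164801 -0.21681119] (75.02043914794922, 21.653518676757812) 72.60157775695893
top work_mid 0.58 [ 0.57230003 -0.12310322] [ 0.5727475  -0.12818439] (260.8922119140625, 38.32017517089844) 77.55901481047735
top locked_end 0.62 [ 0.58684505 -0.05312516] [ 0.58785858 -0.0524618 ] (16.804492950439453, 69.84762573242188) 1.4367917127940188
-0.17453292519943295 [-4.95508555e-01  2.66940413e-01  1.20574807e+00 -4.44089210e-16
  1.66890417e+00 -3.20975630e-01]
2.9670597283903604 NoneTraceback (most recent call last):
  File "<stdin>", line 10, in <module>
  File "<stdin>", line 10, in <lambda>
TypeError: 'NoneType' object is not subscriptable
```

Run:
```python
from h import *
p=[0.553,-0.220,0.36]
r.move_to(p,quat(np.radians(-12.5)))
c="wrist"
k=vision.get_calibration(c); im=vision.snapshot(c); cv2.imwrite("pics/w1.png",im[:,:,::-1])
for t,z in (("raised_grip",.179),("work_mid",.041),("locked_end",.157)):
    for d in models.regions_of(t,c)[:1]: print(c,t,d["score"],*bar(d["pixels"],k,z))
print(models.mark_of("raised_grip","wrist"),models.mark_of("work_mid","wrist"))
print(k,telemetry.current_t(),telemetry.current_joints())
```

```text
wrist raised_grip 0.7 [ 0.55446989 -0.21821053] [ 0.5540755  -0.21819267] (71.7937240600586, 16.628028869628906) 71.7352342304619
wrist work_mid 0.95 [ 0.57421559 -0.11902455] [ 0.57302502 -0.12822719] (257.3438415527344, 34.071937561035156) 78.58012427715003
wrist locked_end 0.85 [ 0.58736017 -0.05711689] [ 0.58755811 -0.05932979] (68.51411437988281, 23.001806259155273) 2.910568490303234
[{'at': [0.5502, -0.2184, 0.1689], 'score': 0.64}] [{'at': [0.5704, -0.1268, 0.0229], 'score': 0.77}]
{'fx': 336.06414613002374, 'fy': 336.06414613002374, 'cx': 319.4842783816056, 'cy': 235.54589048928744, 'D': array([-0.06009303,  0.        ,  0.        ,  0.        ,  0.        ]), 'position': array([ 0.57039012, -0.1387456 ,  0.51340775]), 'orientation': array([ 0.14511716,  0.98333483, -0.10834659, -0.0159571 ])} 3.2583 [-4.96633783e-01  2.67065476e-01  1.20596518e+00 -7.03286917e-05
  1.66889640e+00 -2.77357045e-01]
```

View pics/w1.png

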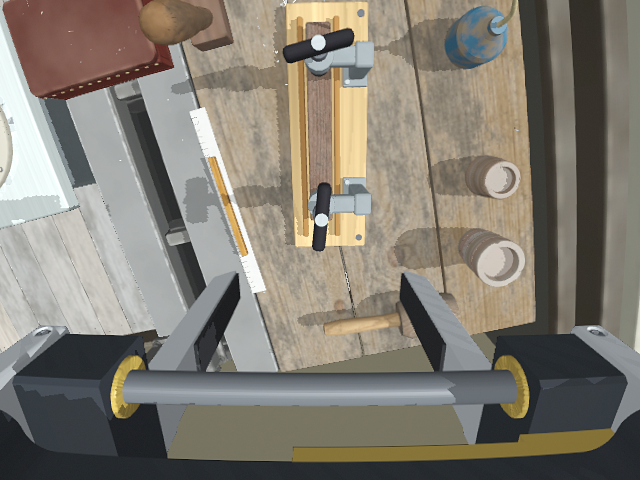

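The wrist view shows the raised bar at (321,217) with a white cap at (321,219), and the locked one's cap at (318,43). Both are clear of neighbouring objects. The bar is about 6° clockwise of the batten. I'll check the axis spacing from the caps, then grip lightly.

Run:
```python
from h import *
k=vision.get_calibration("wrist")
a=plane([[321,219.5]],k,.181)[0]; b=plane([[318,43]],k,.159)[0]
print(a,b,np.linalg.norm((a-b)[:2]),np.degrees(np.arctan2(*(b-a)[[1,0]])))
q=quat(np.radians(71.7-90)); x,y=0.5535,-0.2183
r.move_to([x,y,.25],q)
print("guard",r.move_l([x,y,.173],vel=.08,guard=8))
f0=telemetry.current_wrist_force()
print("open",gripper_to(0,5),telemetry.current_opening())
print(np.round(f0,2),np.round(telemetry.current_wrist_force(),2),np.round(telemetry.current_torque(),2),telemetry.current_ee_pos(),telemetry.current_t())
k=vision.get_calibration("wrist"); im=vision.snapshot("wrist"); cv2.imwrite("pics/w2.png",im[:,:,::-1])
```

```text
[ 0.55416254 -0.22000235  0.181     ] [ 0.58794219 -0.0546793   0.159     ] 0.16873877544049182 78.45198666854105
guard False
open False 0.019346403680689534
[-0.08  0.02 -0.25] [ 3.36  0.49 -2.01] [-0.11 -0.6   0.06] [ 0.55439591 -0.21864373  0.17301522] 6.0083
```

View pics/w2.png

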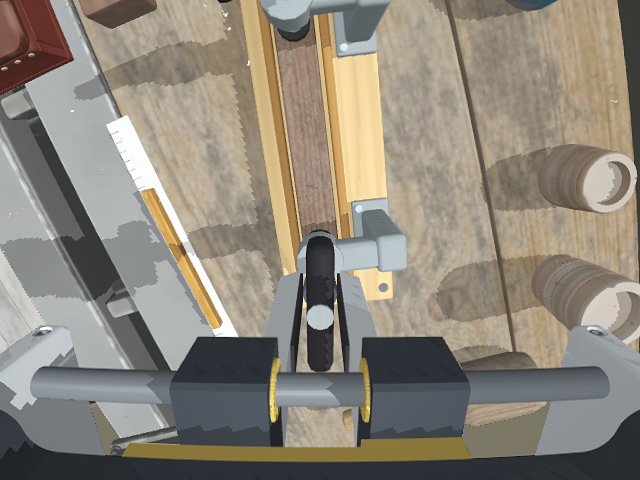

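The opening is 19 mm where 14 was expected, with +3.4 N in x, so only the right finger touches. The picture agrees: there is a gap at the left pad, near (298,310). I'll shift along the jaw axis and grip again, then press.

Run:
```python
from h import *
psi=np.radians(-18.3)
def st(s): print(s,"F",np.round(telemetry.current_wrist_force(),1),"M",np.round(telemetry.current_torque(),2),"op",round(telemetry.current_opening(),4),"ee",np.round(telemetry.current_ee_pos(),4),"t",telemetry.current_t())
x,y=np.array([.5535,-.2193])+.0028*np.array([np.cos(psi),np.sin(psi)])
gripper_to(.03); r.move_l([x,y,.173],vel=.03)
st("open"); gripper_to(0,10); st("light"); 
if telemetry.current_opening()<.016:
    gripper_to(0,45); st("firm")
    for z in (.165,.158):
        print(r.move_l([x,y,z],vel=.02,guard=35)); st(z)
```

```text
open F [-0.5  0.1 -0.5] M [-0.12 -0.05 -0.01] op 0.0301 ee [ 0.5563 -0.2203  0.173 ] t 6.7167
light F [-5.   0.7  2.5] M [ 0.23  0.85 -0.  ] op 0.0197 ee [ 0.5545 -0.2196  0.1728] t 7.05
```

The force has reversed but the opening is still about 19.5 mm. That means both fingers are closing on the 20 mm neck: the fingertips (z≈0.148) reach below the bar's bottom edge. Both grips centre the axis at x≈0.5545. I'll raise the tool so that only the bar is between the pads.

```bash
cat >> h.py <<'E'
def st(s): print(s,"F",np.round(telemetry.current_wrist_force(),1),"M",np.round(telemetry.current_torque(),2),"op",round(telemetry.current_opening(),4),"ee",np.round(telemetry.current_ee_pos(),4),"t",telemetry.current_t())
E
python3 - <<'E'
from h import *
x,y=.5545,-.2195
gripper_to(.034); r.move_l([x,y,.184],vel=.05)
gripper_to(0,10); st("light")
if telemetry.current_opening()<.016:
    gripper_to(0,50); st("firm")
    print(r.move_l([x,y,.172],vel=.02,guard=35)); st("down")
    gripper_to
im=vision.snapshot("side"); cv2.imwrite("pics/s2.png",cv2.resize(im[100:300,240:420,::-1],None,fx=3,fy=3))
E
```

```text
light F [-0.3 -0.7 -0.4] M [-0.04 -0.    0.  ] op 0.0136 ee [ 0.5544 -0.2194  0.1838] t 8.3333
firm F [-0.9  0.6 -1. ] M [-0.06 -0.05  0.04] op 0.0134 ee [ 0.5544 -0.2194  0.1838] t 8.55
False
down F [-1.8  0.7  6.3] M [ 0.13  0.36 -0.03] op 0.0137 ee [ 0.5544 -0.2195  0.1729] t 9.3
```

View pics/s2.png

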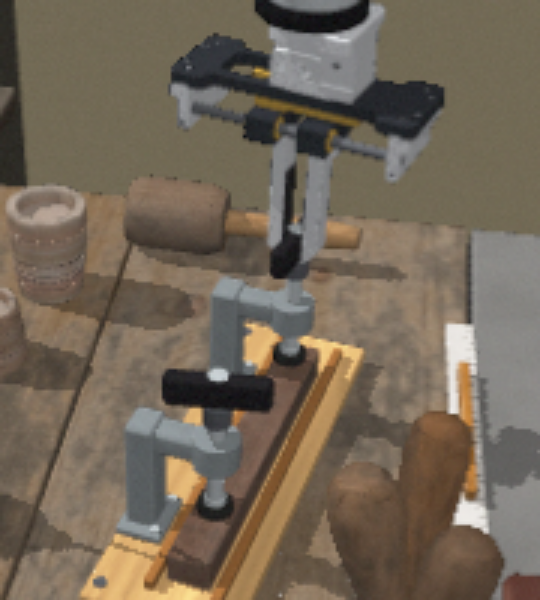

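The opening is now 13.6 mm, so the bar is properly gripped. The side crop shows the bar between the fingers at about (287,255) with the pad still above the batten, and pressing costs 6 N. I'll continue down until it stops firmly.

Run:
```python
from h import *
x,y=.5545,-.2195
print(r.move_l([x,y,.163],vel=.03,guard=30)); st("a")
print(r.move_l([x,y,.150],vel=.02,guard=28)); st("b")
r.hold(.4); st("c")
im=vision.snapshot("side"); cv2.imwrite("pics/s3.png",cv2.resize(im[100:300,240:420,::-1],None,fx=3,fy=3))
d=models.mark_of("raised_grip","side"); print(d)
```

```text
False
a F [-2.4  1.3  4.4] M [0.14 0.27 0.02] op 0.0137 ee [ 0.5544 -0.2194  0.1634] t 9.8
True
b F [-0.7  1.4  3.9] M [0.12 0.1  0.06] op 0.0137 ee [ 0.5544 -0.2194  0.1611] t 10.2083
c F [-1.   0.3  5.4] M [0.05 0.09 0.03] op 0.0135 ee [ 0.5544 -0.2194  0.1611] t 10.6083
[{'at': [0.5545, -0.2187, 0.1471], 'score': 0.68}]
```

View pics/s3.png

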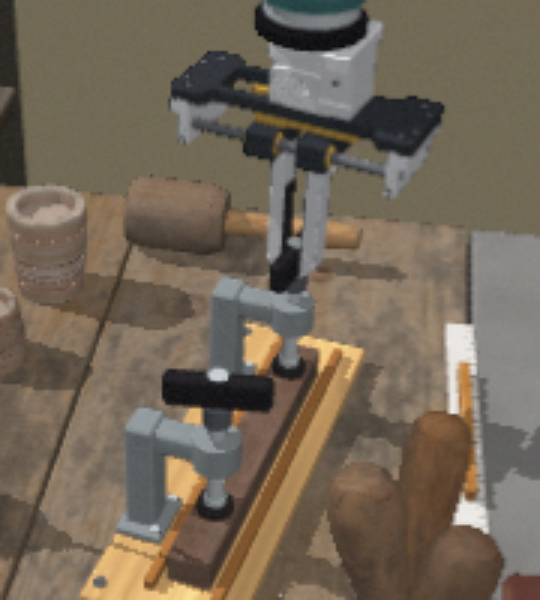

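The guard tripped after 22.7 mm of travel, and the pad appears to sit on the batten at (290,368). I'll push harder once more to see whether it's firm.

Run:
```python
from h import *
x,y=.5545,-.2195
print(r.move_l([x,y,.152],vel=.015,guard=45)); st("b")
r.hold(.3); st("c")
for c in ("side","top"):
    vision.snapshot(c); print([(d["at"],d["score"]) for d in models.mark_of("raised_grip",c)+models.boxes_of("raised_grip",c)])
```

```text
False
b F [-11.8   5.7  43.4] M [ 1.19  2.44 -0.05] op 0.0136 ee [ 0.5546 -0.2195  0.1608] t 11.425
c F [-11.    5.   43.5] M [ 1.18  2.39 -0.  ] op 0.0136 ee [ 0.5546 -0.2195  0.1607] t 11.725
[([0.5546, -0.2198, 0.1452], 0.67), ([0.5556, -0.1978, 0.1515], 0.43)]
[([0.5504, -0.2191, 0.1437], 0.4)]
```

The plunger is firm: 43 N gives only 0.4 mm more, and the bar centre is at about 0.145. I'll ease the push and turn clockwise in steps, watching the moment.

Run:
```python
from h import *
x,y=.5545,-.2195; z=.157; psi=np.radians(-18.3)
r.move_l([x,y,z],vel=.03); st("eased")
for a in (.3,.6,.9,1.15,1.25,1.3,1.35,1.4):
    r.move_to([x,y,z],quat(psi-a)); st(a); 
    if abs(telemetry.current_torque()[2])>.8: break
print(telemetry.current_joints())
im=vision.snapshot("top"); cv2.imwrite("pics/t4.png",cv2.resize(im[180:300,280:480,::-1],None,fx=3,fy=3))
```

```text
eased F [-6.1  2.8 21.3] M [0.56 1.14 0.01] op 0.0134 ee [ 0.5545 -0.2195  0.1609] t 12.3417
0.3 F [-5.7  2.5 20.9] M [ 0.56  1.12 -0.03] op 0.0135 ee [ 0.5547 -0.2196  0.1609] t 12.7333
0.6 F [-4.9  1.9 20.8] M [ 0.56  1.07 -0.08] op 0.0138 ee [ 0.5549 -0.2198  0.161 ] t 13.125
0.9 F [-4.8  1.8 20.6] M [ 0.41  1.06 -0.04] op 0.014 ee [ 0.555  -0.22    0.1609] t 13.5167
1.15 F [-4.9  1.  20.9] M [ 0.46  1.11 -0.11] op 0.0135 ee [ 0.5551 -0.2202  0.161 ] t 13.8667
1.25 F [-4.5  1.3 20.3] M [ 0.43  1.06 -0.07] op 0.0135 ee [ 0.5551 -0.2203  0.161 ] t 14.1167
1.3 F [-5.1  1.5 19.3] M [0.41 1.02 0.45] op 0.0139 ee [ 0.5551 -0.2203  0.161 ] t 14.3667
1.35 F [-4.9  1.4 20.6] M [0.33 0.95 0.91] op 0.0139 ee [ 0.5551 -0.2204  0.1609] t 14.6167
[-0.49338132  0.35191105  1.57026445 -0.00170705  1.21502412  1.17342783]
```

View pics/t4.png

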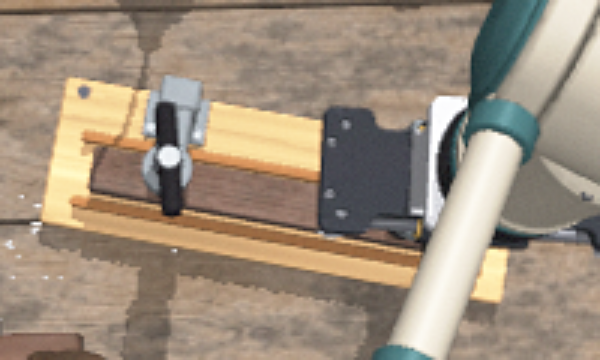

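The stop shows clearly at 1.3 rad of hand turn, where the moment rises to 0.9 N m. With about 0.1 rad of initial offset, that fits the 1.4 stop. The top crop shows the gripper turned, the locked handle at (168,155) unchanged and the batten in place. I'll release, retreat and check.

Run:
```python
from h import *
x,y=.5551,-.2203; psi=np.radians(-18.3)
r.move_l([x,y,.1600],vel=.03); st("eased")
gripper_to(.04); st("open")
r.move_l([x,y,.26],vel=.1)
r.move_to([.40,-.40,.33],quat(psi)); st("away")
for c in ("top","side"):
    k=vision.get_calibration(c); im=vision.snapshot(c)
    cv2.imwrite(f"pics/{c}5.png",cv2.resize(im[180:300,280:480,::-1] if c=="top" else im[150:320,240:420,::-1],None,fx=3,fy=3))
    for t,z in (("raised_grip",.157),("work_mid",.041),("locked_end",.157)):
        print(c,t,[np.round(d["at"],4) for d in models.mark_of(t,c)[:1]],[bar(d["pixels"],k,z)[::3] for d in models.regions_of(t,c)[:1]])
print(telemetry.current_t())
```

```text
eased F [-2.5  1.3  9.3] M [0.31 0.47 1.03] op 0.0135 ee [ 0.5551 -0.2204  0.161 ] t 14.925
open F [-0.  -0.3 -0.3] M [ 0.1  -0.    0.02] op 0.0401 ee [ 0.5551 -0.2203  0.1597] t 15.525
away F [ 0.2  0.5 -0.1] M [-0.03 -0.04  0.02] op 0.0403 ee [ 0.4002 -0.3997  0.3297] t 18.225
top raised_grip [array([ 0.5538, -0.2209,  0.1446])] [(array([ 0.55238864, -0.21564203]), np.float64(178.35593807046754))]
top work_mid [array([ 0.5707, -0.1259,  0.0326])] [(array([ 0.57371112, -0.11785969]), np.float64(78.54951921004405))]
top locked_end [array([ 0.6226, -0.0469,  0.1456])] []
side raised_grip [array([ 0.5537, -0.2197,  0.1475])] [(array([ 0.55388026, -0.1994546 ]), np.float64(162.092597837929))]
side work_mid [array([ 0.5733, -0.1301,  0.0277])] [(array([ 0.57319406, -0.09001617]), np.float64(77.371050192614))]
side locked_end [array([ 0.6252, -0.0542,  0.147 ])] [(array([ 0.55071055, -0.17324514]), np.float64(93.2523103027976))]
18.925
```

View pics/top5.png

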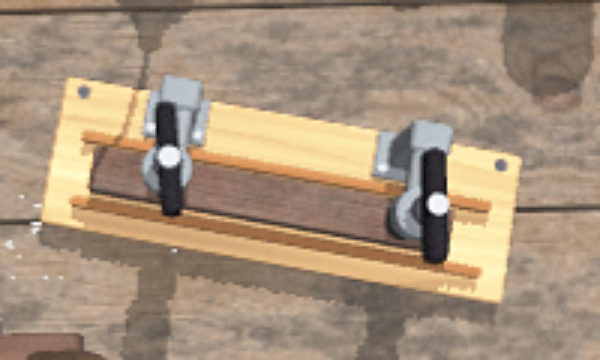

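View pics/side5.png

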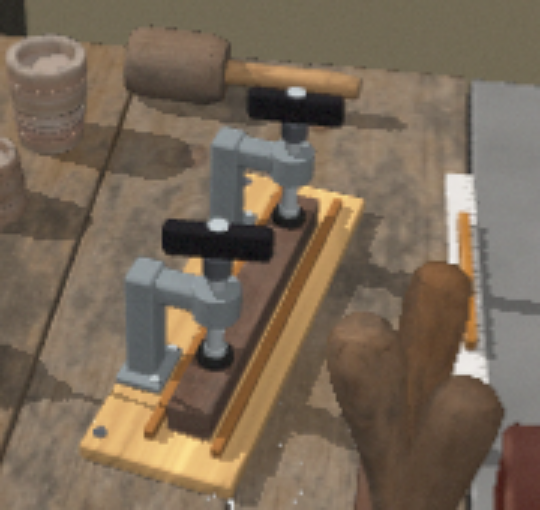

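Both bars now lie across the batten at equal height, each pad is on the batten, and nothing else has moved. The raised bar turned from 71.7° to −1.6° (about 1.28 rad), plus about 0.1 rad of initial offset.

```bash
python3 -c "
from plant import r
r.sign_off()"
```

```text
the job is handed in; nothing more can be done
```

I pressed the raised hold-down onto the batten, turned its handle clockwise to its stop, let go and handed the job in at about 19 s. The hand-in gives no verdict, so the result rests on my own checks.

**What happened**
- My first two light grips closed on the 20 mm neck instead of the bar: the opening read 19.5 mm where 14 was expected. I raised the tool about 11 mm and gripped the bar properly, at 13.6 mm.
- I pressed about 23 mm to a firm stop; pushing with 43 N moved it only 0.4 mm further. I never read the joint travel directly.
- I then turned it clockwise with about 20 N held down, until the moment rose to 0.9 N m at the stop.

**Last checks**
- **Height:** the networks put the handle centre at 0.145 m (top) and 0.1475 m (side), matching the locked one's 145 mm.
- **Turn:** the bar turned about 1.28 rad by picture. It started about 0.1 rad clockwise of the batten, which fits the 1.4 rad stop.
- **Batten and locked hold-down:** their marks moved 3 mm or less, within the networks' error.
- **Contact:** the gripper is clear, and the wrist force is about 0.

**Disagreement:** in the final side view, two network regions (the locked handle and the raised bar) gave wrong positions or angles. The point marks and the pictures contradicted them, so I set them aside.

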